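# Unscrew the humidity probe from the bench incubator's port

## Robot

A 7-joint arm with a two-finger parallel gripper is mounted at the origin on the work surface. World frame = base frame: x ahead of the robot, y to its left, z up, the work surface at z = 0. Lengths are in m, angles in degrees, forces in N, time in s.
With the tool pointing down it reaches from about 0.425 to 0.825 m from the base axis. Payload 3.6 kg.
Tool frame: the origin (TCP) lies midway between the tips of the shut fingers; the grasp point (between the pads) lies 19 mm behind it; z points along the fingers, y is the line along which they close (so a half turn about z gives the same grasp; the last joint's range is limited). The gripper opens to 93 mm and grips with 3 to 60 N. Pads are 15 mm wide; open, the fingers measure 128 mm over their backs; the gripper's body (75 mm by 188 mm) begins 65 mm behind the grasp point.
Start: joints at [-75.602, 35.231, -0.722, 81.555, 0.464, 63.22, -2.315], TCP at [0.178, 0.625, 0.219] pointing down, gripper open.
Joint ranges: [-178.69, 178.69], [-17.37, 117.87], [-77.05, 75.6], [15.02, 138.74], [-78.02, 258.01], [0.78, 113.62], [-162.83, 162.83]. Speed limits (degrees/s): [159.86, 159.86, 180, 180, 180, 180, 180].

## Interface

Orientations are given as a 3x3 rotation matrix whose columns are the frame's x, y, z axes.
In Python, from workcell import telemetry, optics, bot gives the robot as it stands.
- The arm moves only by the shell command python3 -m inch 'ROWS' [OPENING]. ROWS is JSON, a list of rows, each a list of 2 entries, a list of its own where there are three numbers: the shift along the tool's x, y, z in cm, then the turn about the tool's z in degrees. In form: [[[dx, dy, dz], roll], ...]. A call has 1 to 12 rows; each row is the pose to reach, as a shift and turn from the pose commanded when the call began, along the tool's axes at that moment; what a row does not reach only later rows make up. A row lasts 1/12 s, in which the tool goes at most 41.7 mm and 7.16 degrees, less where a joint would pass 70% of its speed; a pose out of reach is approached as far as the arm can. A call with a gripper value outside its range is refused whole. OPENING is the gripper's target within -1 to 1 (fully open at 1, half-way at 0, shut at -1), set as the call begins (- or left out, the last holds). The fingers move at their own pace and stop on an object; the grip force is fixed at half the most. Time passes only in rows, so rows that repeat a pose let the fingers close. It gives the time, the measured TCP pose, the force, the opening and the grip force at its end, in the units of the state.
- telemetry.get_obs(): the state, without advancing time (a new reading comes with each control period).
- optics.get_image(name): name is "scene" or "top" or "wrist"; returns the picture (400x640x3 uint8, red, green, blue); there is no depth.
- optics.camera_params(name): a dict with "camera_matrix" (3x3 intrinsics, pixels), "distortion" ([k1, k2, p1, p2, k3] as OpenCV has them; the pictures are not rectified), "rvec" (rotation vector, rad) and "tvec" (3), from world to camera coordinates, as OpenCV has them. Camera axes: x right, y down, z forward; pixel columns grow to the right and rows downward; lengths in m; the calibration is good to about 2 mm. A picture is of the moment at which its call begins: read the wrist's pose just before it. camera_params takes no time and is no camera call; for the wrist camera it gives the pose at the moment of the call.
- bot.hand_in(): hands the job in; it is judged then, once.
The state is a dict: "time": time; "joint_positions": joint angles; "joint_vel": joint speeds; "effort": joint torques, N m; "tcp_pos": TCP position; "orientation": TCP orientation; "wrist_force": force on the tool from outside, world axes, zero at the start; "torque": the same for the moment, N m; "grip_width": finger opening in m; "grip_force": force on a finger pad.
Only numpy, scipy, OpenCV 4.12 (cv2) and the standard library are available. Lean on these libraries where they do the work, as an engineer would, in place of code of your own. Each camera call takes 0.05 s, during which the arm holds its last target. There are 200 camera calls.

## Task

Take the humidity probe out of the little white incubator for calibration: first flip the toggle on the grey power unit off (over to the far side), then unscrew the probe by its blue three-armed handle until the thread lets go, and draw it straight out of the port. Lay it level in both notches of the orange V-rest, let go of it, and only then slide the red-tabbed steel shutter fully across to close the open port. Do not drop the probe and leave the other things on the bench alone.

Things in the scene. Friction and masses are not known exactly. Their poses are not given: they have to be found in the camera images.
- port (a point): Centre of the round 44 mm port in the right-hand upright face of the fixed white incubator, 85 mm above the bench. Axes: -y points straight out of the port along its axis, z up, x along the face. The incubator's box spans x -150..110 mm and y 0..160 mm from here; its top is 125 mm above the bench.
- probe_mid (a point): Probe, 165 mm long, 0.2-0.45 kg, screwed in the port at the start. This point: on its axis, centre of the bare steel neck (24 mm thick, 39 mm long, balanced, graspable from above). Own +y runs along the axis to the tail. Along y from here (mm): head -75..-33, 30 across; handle hub -33..-17, 36 across; neck -17..22; dark flange 22..30, 56 across; brass tail 30..90, 30 across.
- probe_tail (a point): Centre of the end face of the brass tail, on the probe's axis 90 mm from the neck point; same axes. At the start 60 mm deep in the port with the flange against the incubator's face. Once the thread has let go (about 12 mm out) the probe must still be drawn some 50 mm straight along the port axis to clear the port. It sags 2 to 4 mm at the head while in the port, and falls out if turned over a full turn.
- probe: Origin on the probe's axis in mid-plane of its blue handle; axes as the neck point. Three arms, 12 mm bars with 14 mm ball ends, at 100, 220, 340 deg in the own x-z plane (0 = x, 90 = z), reach 57 mm. Right-hand thread, 24 mm per turn: unscrews counter-clockwise seen from the handle end (x towards z), lets go after about 170 deg, not before; a few newtons on an arm turn it, it stays as left.
- rest_mid (a point): V-rest, fixed: grey base 90 x 130 x 8 mm, two orange V-notches (8 mm thick, 46 mm mouth, tops 88 mm up) at 50 mm either side along own y. This point, 85 mm above the bench, is where the neck centre of a laid probe belongs, its axis along this y either way round: head in one notch, tail in the other. Free room between the notches for arms and fingers.
- switch (a joint): Toggle on the power unit, rad: 0 = on, leaning towards the unit's own -x (to the robot); grows as it is pushed over to +x; stop at 1.0 = off. It stays where it is left and needs a few newtons.
- switch_tip (a point): Tip of that red toggle lever, 60 mm long. Axes turn with the lever; its y is the pivot axis and stays level, its z points along the lever. The power unit is a fixed grey box 100 x 130 x 45 mm on the bench.
- shutter (a joint): Shutter slide, m: 0 = fully open (towards the robot end of the face), grows as it slides along the port's +x; 0.095 = fully shut over the port. Slight friction (about 1 N), stays where it is left; it cannot pass while the probe is in the port.
- shutter_tab (a point): Centre of the red upright tab on the steel shutter plate, 85 mm above the bench; the tab is 10 mm thick along the slide (x), stands 30 mm out from the plate along -y, and is 34 mm high. Same axes as the port; the plate is 52 x 56 mm.
- dish_a: Closed petri dish with amber medium, 90 mm across, 14 mm high, loose bystander; origin under its centre.
- dish_b: Closed petri dish with red medium, 90 mm across, 14 mm high, loose bystander; origin under its centre.
- wash_bottle: White bottle with red cap, 60 mm across, 160 mm high, loose bystander; origin under its centre.
- beaker: Glass beaker, 80 mm across, 90 mm high, loose bystander; origin under its centre.
- jar: Amber jar with blue cap, 70 mm across, 90 mm high, loose bystander; origin under its centre.
Not all that is in view belongs to the job. What is shaped like the part that bears rest_mid but green or pink is not meant.

How it is judged:
By the outcome, as a careful person would: the job done as asked, in the order asked, and still so for the second after the job is handed in, with the robot touching nothing.
It also fails if it takes over 69 s, if anything falls off the work surface, if the arm or the gripper's body presses on something with over 40 N, if the wrist force passes 120 N, or if a joint passes its speed limit or range.

## Working session

There is one attempt and no reset: what is moved stays moved. The work goes in short steps, Python scripts to look and compute and a shell command to move; the robot and the scene stay as the last step left them, time stands still between calls to the robot, and variables do not carry over. Pictures are saved under pics/ and viewed, at most 10 in all, crops included, and the job is handed in when it is done.

```bash
ls; mkdir -p pics; python3 - <<'E'
from workcell import telemetry, optics, bot
import cv2,numpy as np
o=telemetry.get_obs();print({k:np.round(v,3).tolist() for k,v in o.items()})
for n in("scene","top","wrist"):
    p=optics.camera_params(n);print(n,{k:np.round(v,3).tolist() for k,v in p.items()})
    cv2.imwrite(f"pics/{n}0.png",optics.get_image(n)[...,::-1])
E
```

```text
pics
{'time': 0.0, 'joint_positions': [-75.601, 35.289, -0.722, 81.64, 0.465, 63.222, -2.315], 'joint_vel': [0.112, 0.033, -0.075, 0.04, -0.067, -0.073, 0.036], 'effort': [0.0, -45.894, 0.209, -16.574, -0.061, 0.021, 0.0], 'tcp_pos': [0.178, 0.624, 0.217], 'orientation': [[-0.962, 0.274, -0.001], [0.274, 0.962, -0.002], [-0.0, -0.003, -1.0]], 'wrist_force': [0.325, -0.353, -0.297], 'torque': [-0.052, 0.024, -0.043], 'grip_force': 0.0, 'grip_width': 0.093}
scene {'camera_matrix': [[399.463, 0.0, 320.527], [0.0, 399.463, 199.358], [0.0, 0.0, 1.0]], 'distortion': [-0.052, 0.0, 0.0, 0.0, 0.0], 'rvec': [2.04, 0.889, -0.444], 'tvec': [-0.37, -0.131, 1.682]}
top {'camera_matrix': [[458.086, 0.0, 311.793], [0.0, 458.086, 203.797], [0.0, 0.0, 1.0]], 'distortion': [-0.102, 0.0, 0.0, 0.0, 0.0], 'rvec': [2.146, -2.133, 0.194], 'tvec': [-0.021, 0.551, 1.239]}
wrist {'camera_matrix': [[356.41, 0.0, 321.654], [0.0, 356.41, 194.639], [0.0, 0.0, 1.0]], 'distortion': [-0.052, 0.0, 0.0, 0.0, 0.0], 'rvec': [-2.314, -1.747, -0.251], 'tvec': [-0.65, -0.033, 0.392]}
```

View pics/scene0.png

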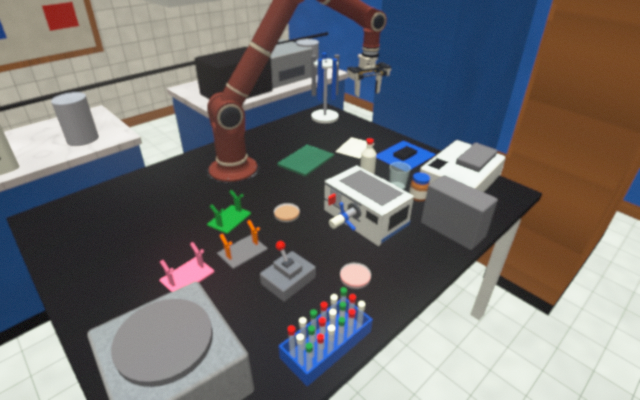

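View pics/top0.png

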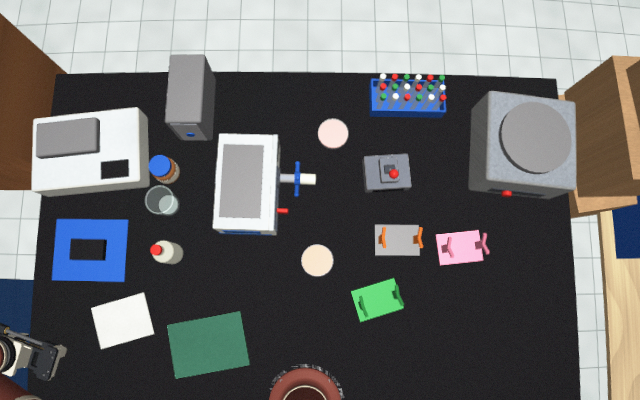

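The scene picture shows the incubator with the probe facing the camera's left-front. In the top view the image's right is world -y and up is +x. The points that matter there are the probe's handle (297,179), the head end (316,179), the tab (283,211), the toggle (394,174), the orange notches (383,238) and (420,237), and dishes at (333,133) and (317,260).

```bash
cat > h.py <<'E'
from workcell import telemetry, optics, bot
import cv2,numpy as np
def ray(p,uv):
    K,d=np.array(p["camera_matrix"]),np.array(p["distortion"])
    R=cv2.Rodrigues(np.array(p["rvec"],float))[0];t=np.array(p["tvec"],float).ravel()
    n=cv2.undistortPoints(np.array([[uv]],float),K,d)[0,0]
    r=R.T@np.array([n[0],n[1],1]);return -R.T@t,r/np.linalg.norm(r)
def plane(p,uv,z):
    c,r=ray(p,uv);return c+r*(z-c[2])/r[2]
def tri(p1,u1,p2,u2):
    (a,r),(b,s)=ray(p1,u1),ray(p2,u2)
    k=np.linalg.lstsq(np.c_[r,-s],b-a,rcond=None)[0]
    x,y=a+k[0]*r,b+k[1]*s;return (x+y)/2,np.linalg.norm(x-y)
def blobs(im,name,amin=8,roi=None):
    h=cv2.cvtColor(im,cv2.COLOR_RGB2HSV).astype(int);H,S,V=h[...,0],h[...,1],h[...,2]
    m={"red":((H<5)|(H>174))&(S>150)&(V>90),"orange":(H>5)&(H<17)&(S>150)&(V>120),"blue":(H>100)&(H<125)&(S>130)&(V>60),
       "white":(S<40)&(V>185)}[name]
    if roi: k=np.zeros_like(m);k[roi[1]:roi[3],roi[0]:roi[2]]=1;m=m&k
    n,l,s,c=cv2.connectedComponentsWithStats(m.astype(np.uint8))
    return [(c[i].round(1).tolist(),s[i].tolist()) for i in range(1,n) if s[i][4]>=amin]
def shot(n,f=None,crop=None,sc=1):
    p=optics.camera_params(n);im=optics.get_image(n)
    if f:
        a=im if crop is None else im[crop[1]:crop[3],crop[0]:crop[2]]
        cv2.imwrite(f"pics/{f}.png",cv2.resize(a,None,fx=sc,fy=sc,interpolation=2)[...,::-1])
    return p,im
def st():
    o=telemetry.get_obs();print(round(o["time"],2),np.round(o["tcp_pos"],4),np.round(o["orientation"],3).tolist(),np.round(o["wrist_force"],1),round(o["grip_width"],4),round(o["grip_force"],1),np.round(o["joint_positions"],0));return o
E
python3 - <<'E'
from h import *
p,im=shot("top","t1",(205,115,445,265),3.3);q,sm=shot("scene","s1",(200,160,430,310),3.3)
print("camtop",ray(p,(320,200))[0])
for n in("red","orange","blue"):
    print(n,blobs(im,n,6,(205,100,450,270)));print(n,"S",blobs(sm,n,6,(200,160,430,310)))
for nm,uv,z in[("hub",(297,179),.085),("head",(316,179),.085),("tab",(283,211),.085),("sw",(394,174),.1),("n1",(383,238),.088),("n2",(420,237),.088)]:print(nm,plane(p,uv,z).round(3))
E
```

```text
camtop [ 0.33690881 -0.00168807  1.31359702]
red [([393.2, 173.2], [389, 169, 9, 9, 63]), ([282.3, 210.4], [277, 208, 12, 6, 64])]
red S [([331.5, 198.6], [329, 194, 6, 10, 51]), ([280.0, 244.7], [275, 240, 11, 10, 82]), ([352.3, 297.3], [349, 293, 8, 9, 53]), ([323.4, 304.9], [320, 301, 8, 9, 58])]
orange [([382.6, 237.8], [379, 227, 7, 21, 83]), ([418.7, 237.3], [414, 227, 9, 21, 103])]
orange S [([418.8, 186.4], [412, 182, 15, 8, 59]), ([253.3, 231.0], [247, 220, 13, 24, 141]), ([225.7, 244.2], [219, 233, 13, 25, 135])]
blue [([406.2, 109.8], [369, 100, 78, 18, 957]), ([296.7, 178.4], [294, 161, 7, 36, 188]), ([241.0, 232.2], [223, 230, 38, 5, 93])]
blue S [([406.1, 162.3], [381, 160, 47, 10, 208]), ([420.6, 177.3], [413, 172, 17, 12, 144]), ([346.3, 217.6], [340, 203, 15, 28, 89]), ([346.6, 303.6], [346, 299, 2, 11, 17]), ([337.8, 304.4], [337, 300, 3, 10, 19]), ([355.6, 307.3], [355, 306, 2, 4, 7])]
hub [0.614 0.024 0.085]
head [ 0.614 -0.028  0.085]
tab [0.525 0.061 0.085]
sw [ 0.627 -0.241  0.1  ]
n1 [ 0.452 -0.209  0.088]
n2 [ 0.456 -0.31   0.088]
```

View pics/t1.png

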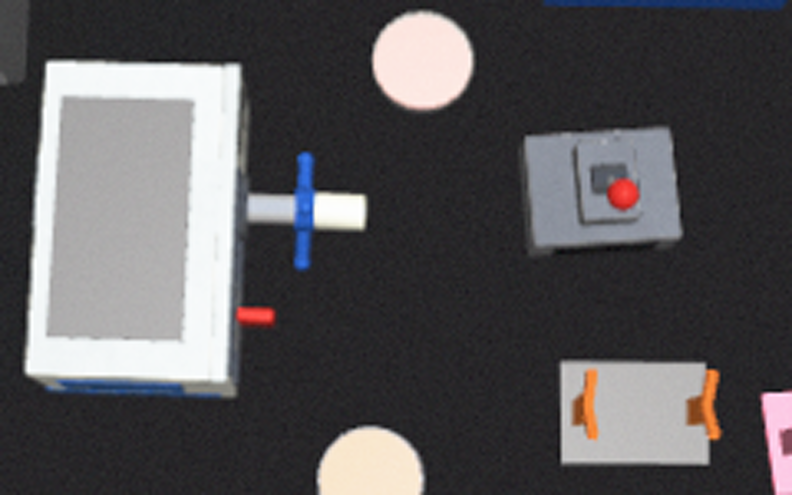

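View pics/s1.png

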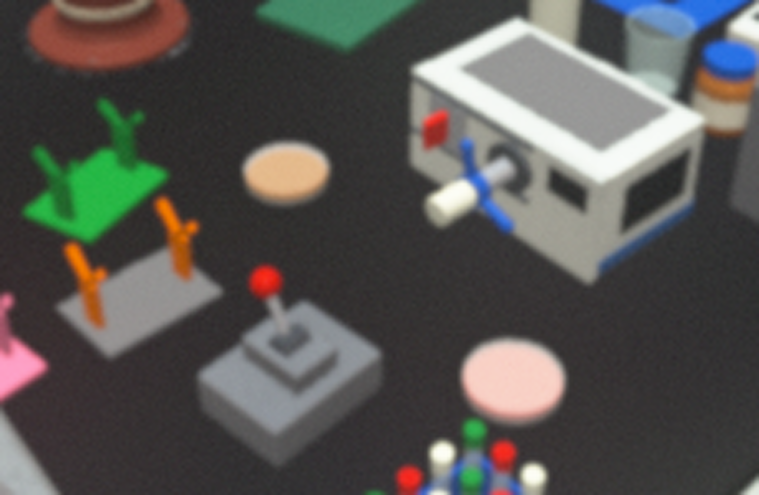

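The crops show the unit with its ball at about (394,174), the tab, the probe axis lying almost along world y, and the handle with one arm nearly up. Next I triangulate these points.

```bash
python3 - <<'E'
from h import *
p=optics.camera_params("top");q=optics.camera_params("scene")
for nm,a,b in[("sw ball",(393.2,173.2),(280,244.7)),("tab",(282.3,210.4),(331.5,198.6)),("nA",(382.6,237.8),(253.3,231)),("nB",(418.7,237.3),(225.7,244.2)),("handle up ball",(205+305/3.3,115+213/3.3),(200+466/3.3,160+147/3.3)),
 ("arm340",(205+306/3.3,115+158/3.3),(200+505/3.3,160+226/3.3)),("arm220",(205+302/3.3,115+264/3.3),(200+478/3.3,160+185/3.3)),("head end",(205+366/3.3,115+213/3.3),(200+438/3.3,160+208/3.3))]:
    x,e=tri(p,a,q,b);print(nm,x.round(4),round(e,4))
c=lambda u,v,z:print((u,v),plane(p,(205+u/3.3,115+v/3.3),z).round(4))
print("inc top face edge z.125");c(243,64,.125);c(235,380,.125)
print("rest base corners z.008");[c(u,v,.008) for u,v in((560,361),(707,361),(709,465),(560,463))]
print("unit top z.045");[c(u,v,.045) for u,v in((524,136),(668,127),(681,238),(533,248))]
print("probe axis");c(275,208,.085);c(365,212,.085);c(305,212,.085)
w=optics.camera_params("wrist");print("wristcam",ray(w,(320,195)),telemetry.get_obs()["tcp_pos"])
E
```

```text
sw ball [ 0.6229 -0.2345  0.1244] 0.0007
tab [0.5258 0.0629 0.0888] 0.0003
nA [ 0.4558 -0.2132  0.0585] 0.0002
nB [ 0.4565 -0.3135  0.0638] 0.0019
handle up ball [0.6048 0.0238 0.1253] 0.0047
arm340 [0.6648 0.023  0.0646] 0.0001
arm220 [0.5871 0.0395 0.0584] 0.038
head end [ 0.6156 -0.025   0.083 ] 0.0077
inc top face edge z.125
(243, 64) [0.7281 0.0743 0.125 ]
(235, 380) [0.4679 0.0759 0.125 ]
rest base corners z.008
(560, 361) [ 0.4992 -0.1994  0.008 ]
(707, 361) [ 0.4999 -0.3293  0.008 ]
(709, 465) [ 0.4089 -0.3283  0.008 ]
(560, 463) [ 0.4104 -0.198   0.008 ]
unit top z.045
(524, 136) [ 0.6914 -0.166   0.045 ]
(668, 127) [ 0.7012 -0.2928  0.045 ]
(681, 238) [ 0.6021 -0.3009  0.045 ]
(533, 248) [ 0.5921 -0.1722  0.045 ]
probe axis
(275, 208) [0.6163 0.0479 0.085 ]
(365, 212) [ 0.6135 -0.027   0.085 ]
(305, 212) [0.6131 0.0229 0.085 ]
wristcam (array([0.10173999, 0.64762821, 0.38421568]), array([ 0.2727262 , -0.08345847, -0.95846497])) [0.17815538 0.62474271 0.21812369]
```

```bash
python3 -m inch '[[[-40,-22.4,-3],-16],[[-40,-22.4,-3],-16],[[-40,-22.4,-3],-16],[[-40,-22.4,-3],-16],[[-40,-22.4,-3],-16],[[-40,-22.4,-3],-16],[[-40,-22.4,-3],-16],[[-40,-22.4,-3],-16],[[-40,-22.4,-3],-16],[[-40,-22.4,-3],-16],[[-40,-22.4,-3],-16],[[-40,-22.4,-3],-16]]' -1; python3 -c "
from h import *;st()"
```

```text
time: 1.25
tcp_pos: [0.5095, 0.2894, 0.2491]
orientation: [[-1.0, 0.015, 0.006], [0.015, 1.0, -0.007], [-0.007, -0.007, -1.0]]
wrist_force: [1.5, -0.7, -0.3]
grip_width: 0.0174
grip_force: 0.0
1.25 [0.5095 0.2894 0.2491] [[-1.0, 0.015, 0.006], [0.015, 1.0, -0.007], [-0.007, -0.007, -1.0]] [ 1.5 -0.7 -0.3] 0.0174 0.0 [-31.  28.  -2.  90.   2.  62.  56.]
```

```bash
python3 -m inch '[[[0,0,0],0],[[0,0,0],0]]' ; python3 -m inch '[[[-8.4,-45,2],1],[[-8.4,-45,2],1],[[-8.4,-45,2],1],[[-8.4,-45,2],1],[[-8.4,-45,2],1],[[-8.4,-45,2],1],[[-8.4,-45,2],1],[[-8.4,-45,2],1],[[-8.4,-45,2],1],[[-8.4,-45,2],1],[[-8.4,-45,2],1],[[-8.4,-45,2],1]]' ; python3 -m inch '[[[0,0,0],0],[[0,0,0],0],[[0,0,0],0]]'
```

```text
time: 1.42
tcp_pos: [0.5009, 0.3005, 0.2484]
orientation: [[-1.0, -0.002, -0.001], [-0.002, 1.0, 0.001], [0.001, 0.001, -1.0]]
wrist_force: [0.1, 0.3, 0.2]
grip_width: 0.0041
grip_force: 0.0
time: 2.42
tcp_pos: [0.5856, -0.1596, 0.2279]
orientation: [[-1.0, 0.026, -0.001], [0.026, 1.0, -0.008], [0.001, -0.008, -1.0]]
wrist_force: [-1.1, -1.5, -0.4]
grip_width: 0.0002
grip_force: 0.0
time: 2.67
tcp_pos: [0.5866, -0.1459, 0.2286]
orientation: [[-1.0, 0.01, -0.0], [0.01, 1.0, 0.002], [0.0, 0.002, -1.0]]
wrist_force: [-0.2, 0.6, -0.2]
grip_width: 0.0005
grip_force: 0.0
```

```bash
python3 -m inch '[[[0,-9,0],0.6],[[0,-9,0],0.6],[[0,-9,3],0.6],[[0,-9,6],0.6],[[0,-9,9],0.6],[[0,-9,11.7],0.6],[[0,-9,11.7],0.6],[[0,-9,11.7],0.6]]' ; python3 - <<'E'
from h import *
shot("wrist","w1")
E
```

```text
time: 3.33
tcp_pos: [0.5846, -0.2371, 0.1109]
orientation: [[-1.0, 0.023, -0.003], [0.023, 1.0, 0.002], [0.003, 0.002, -1.0]]
wrist_force: [0.8, -0.4, 0.9]
grip_width: 0.0005
grip_force: 0.0
```

View pics/w1.png

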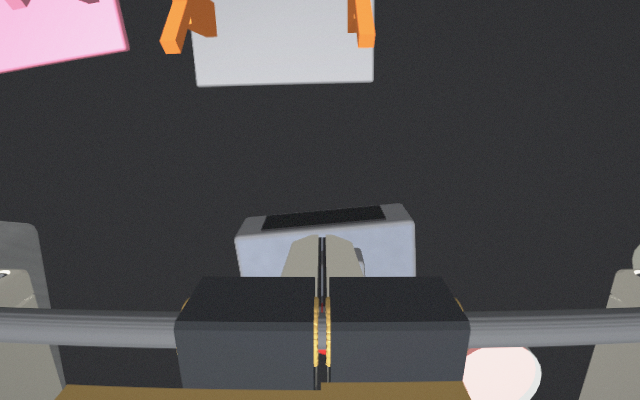

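The fingers are in front of the toggle on its robot side, and the red ball shows behind them at about (322,350). Now I push it over.

```bash
python3 -m inch '[[[-1.5,0,0],0],[[-2.3,0.1,0],0],[[-3.1,0.2,0],0],[[-3.9,0.3,0],0],[[-4.7,0.4,0],0],[[-5.5,0.4,0],0],[[-6.3,0.5,0],0],[[-7,0.5,0],0],[[-7.5,0.5,0],0],[[-7.8,0.5,0],0],[[-8,0.5,0],0],[[-8,0.5,0],0]]'; python3 - <<'E'
from h import *
st()
p,im=shot("scene");print(blobs(im,"red",6,(260,220,330,290)))
E
```

```text
time: 4.38
tcp_pos: [0.6559, -0.2361, 0.1111]
orientation: [[-0.999, 0.027, -0.022], [0.027, 1.0, 0.004], [0.022, 0.004, -1.0]]
wrist_force: [-16.6, 3.2, 11.1]
grip_width: 0.0003
grip_force: 8.8
4.38 [ 0.6559 -0.2361  0.1111] [[-0.999, 0.027, -0.022], [0.027, 1.0, 0.004], [0.022, 0.004, -1.0]] [-16.6   3.2  11.1] 0.0003 8.8 [ 17.  46.   2.  78.  -1.  57. 107.]
[([294.1, 254.2], [290, 250, 9, 9, 64])]
```

```bash
python3 - <<'E'
from h import *
q=optics.camera_params("scene")
for z in (.12,.124,.128): print(plane(q,(294.1,254.2),z).round(4), plane(q,(280,244.7),z).round(4))
E
python3 -m inch '[[[-0.5,0,0],0],[[-0.5,0,0],0],[[-0.5,0,0],0],[[-0.5,0,0],0]]'
```

```text
[ 0.6749 -0.2276  0.12  ] [ 0.6188 -0.2318  0.12  ]
[ 0.6782 -0.2303  0.124 ] [ 0.6224 -0.2345  0.124 ]
[ 0.6815 -0.2329  0.128 ] [ 0.626  -0.2371  0.128 ]
time: 4.77
tcp_pos: [0.6561, -0.2361, 0.1111]
orientation: [[-0.999, 0.028, -0.032], [0.028, 1.0, 0.006], [0.033, 0.005, -0.999]]
wrist_force: [-25.5, 5.3, 17.7]
grip_width: 0.0007
grip_force: 12.9
```

```bash
python3 -m inch '[[[2,0,0],0],[[3.5,0,-1],0],[[4,0,-5],0],[[4.3,2,-9],-1.3],[[4.3,6,-11],-1.3],[[4.3,10,-11],-1.3],[[4.3,14,-11],-1.3],[[4.3,18,-11],-1.3],[[4.3,22,-11],-1.3],[[4.3,25.4,-11],-1.3],[[4.3,25.4,-11],-1.3],[[4.3,25.4,-11],-1.3]]'; python3 -m inch '[[[0,0,0],0],[[0,0,0],0]]'; python3 - <<'E'
from h import *
p,im=shot("wrist","w2"); print(blobs(im,"blue",30))
q,sm=shot("scene");print(blobs(sm,"red",6,(260,220,330,290)))
E
```

```text
time: 5.77
tcp_pos: [0.6344, 0.0222, 0.2219]
orientation: [[-1.0, -0.003, 0.002], [-0.003, 1.0, 0.002], [-0.002, 0.002, -1.0]]
wrist_force: [-0.1, -1.5, 0.6]
grip_width: 0.0002
grip_force: 0.0
time: 5.93
tcp_pos: [0.6341, 0.0156, 0.2218]
orientation: [[-1.0, 0.007, 0.001], [0.007, 1.0, -0.002], [-0.001, -0.002, -1.0]]
wrist_force: [-1.0, -0.5, -0.1]
grip_width: 0.0004
grip_force: 0.0
[([332.7, 161.9], [323, 109, 20, 107, 1630]), ([59.7, 351.6], [52, 345, 18, 16, 130]), ([78.2, 359.1], [60, 346, 34, 35, 193]), ([109.6, 354.6], [101, 347, 18, 17, 102]), ([156.4, 366.4], [129, 348, 45, 40, 1118])]
[([294.0, 254.0], [290, 250, 10, 9, 69])]
```

View pics/w2.png

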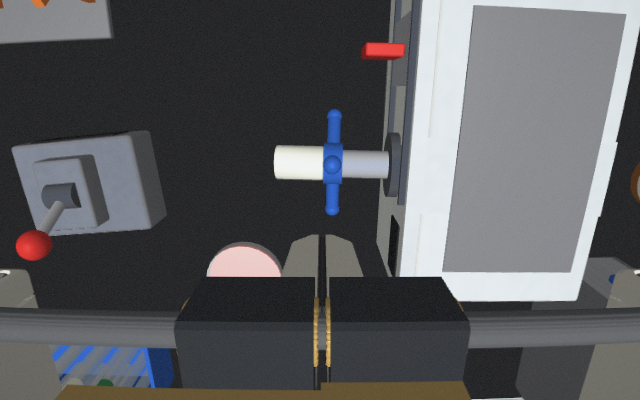

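Here the handle hub is at (333,163) with the up-arm ball at about (333,165), the lower side arms end at (334,116) and (332,210), the head is at (275,162), and the tab at (384,50). The toggle stays thrown.

```bash
python3 - <<'E'
from h import *
w=optics.camera_params("wrist")
for n,uv,z in[("upball",(333,165),.134),("armA",(334,116),.053),("armB",(332,210),.068),("headend",(275,162),.1),("headmid",(300,162),.1),("neck",(368,164),.097),("tab",(384,50),.102),("tabtip",(362,51),.102),("flange",(387,163),.113)]:print(n,plane(w,uv,z).round(4))
E
```

```text
upball [0.6073 0.025  0.134 ]
armA [0.5782 0.0283 0.053 ]
armB [0.6645 0.0261 0.068 ]
headend [ 0.6115 -0.0216  0.1   ]
headmid [ 0.6117 -0.0011  0.1   ]
neck [0.6143 0.0552 0.097 ]
tab [0.5258 0.0643 0.102 ]
tabtip [0.5265 0.0477 0.102 ]
flange [0.6103 0.068  0.113 ]
```

```bash
python3 -m inch '[[[0.1,0.4,3],0.4],[[0.1,0.4,6],0.4],[[0.1,0.4,9],0.4],[[0.1,0.4,9.85],0.4],[[0.1,0.4,9.85],0.4],[[0.1,0.4,9.85],0.4]]'
```

```text
time: 6.53
tcp_pos: [0.6333, 0.021, 0.1239]
orientation: [[-1.0, 0.012, 0.001], [0.012, 1.0, -0.0], [-0.001, -0.0, -1.0]]
wrist_force: [-0.1, -0.2, 0.4]
grip_width: 0.0004
grip_force: 0.0
```

```bash
python3 -m inch '[[[1.0,0,0],0],[[1.72,-0.07,0.1],0],[[2.36,-0.14,0.3],0],[[2.96,-0.2,0.6],0],[[3.5,-0.27,1.0],0],[[3.97,-0.34,1.5],0],[[4.35,-0.4,2.05],0],[[4.62,-0.47,2.65],0],[[4.8,-0.54,3.3],0],[[4.85,-0.6,3.95],0],[[4.85,-0.65,4.3],0],[[4.85,-0.65,4.3],0]]'; python3 - <<'E'
from h import *
st();p,im=shot("scene","s2",(290,170,400,250),6)
p,im=shot("wrist");print(blobs(im,"blue",30,(250,60,400,260)))
E
```

```text
time: 7.53
tcp_pos: [0.5983, 0.018, 0.0936]
orientation: [[-0.999, 0.01, 0.035], [0.011, 1.0, 0.004], [-0.035, 0.004, -0.999]]
wrist_force: [2.8, 2.0, 41.7]
grip_width: 0.0005
grip_force: 18.9
7.53 [0.5983 0.018  0.0936] [[-0.999, 0.01, 0.035], [0.011, 1.0, 0.004], [-0.035, 0.004, -0.999]] [ 2.8  2.  41.7] 0.0005 18.9 [ -4.  38.   1. 100.  -1.  40.  86.]
[([331.4, 216.1], [317, 191, 31, 69, 1259])]
```

View pics/s2.png

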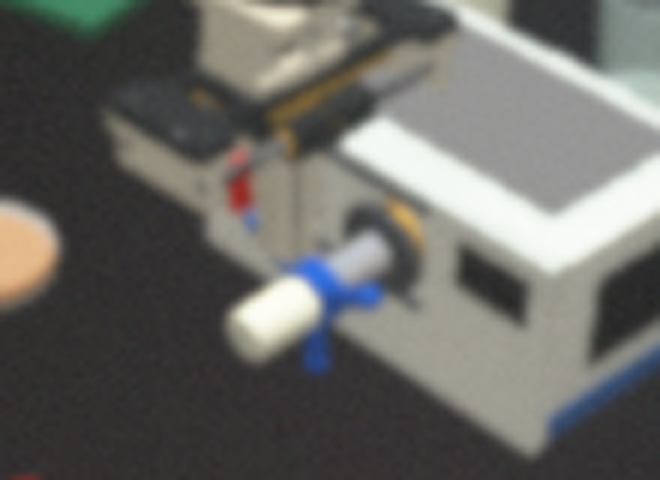

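The crop shows the handle turned. Its ball ends are now at about (352,219) on the right, (343,230) at the bottom and (332,207) on the left by the tab. I work out the angle from these.

```bash
cat >> h.py <<'E'
def balls(axis,uvs,name="scene",yh=.02):
    "arm angles: cast pixel rays onto the handle plane y=yh"
    p=optics.camera_params(name)
    for uv in uvs:
        c,r=ray(p,uv);x=c+r*(yh-c[1])/r[1];d=x-np.array([axis[0],yh,axis[1]]);print(uv,x.round(3),"r",round(float(np.hypot(d[0],d[2])),3),"deg",round(float(np.degrees(np.arctan2(d[2],d[0])))%360))
E
python3 - <<'E'
from h import *
balls((.616,.084),[(351.7,219.2),(343,230.5),(331.7,207),(343.3,215)])
E
```

```text
(351.7, 219.2) [0.659 0.02  0.1  ] r 0.046 deg 21
(343, 230.5) [0.625 0.02  0.034] r 0.051 deg 280
(331.7, 207) [0.57  0.02  0.099] r 0.048 deg 162
(343.3, 215) [0.623 0.02  0.096] r 0.014 deg 61
```

```bash
python3 -m inch '[[[0,0,-2],0],[[0,0,-3.2],0],[[1.4,0,-3.2],0],[[1.4,0,-3.2],0],[[1.4,0,-2],0],[[1.4,-0.1,-1.2],0],[[1.4,-0.2,-0.6],0],[[1.4,-0.2,0],0],[[1.4,-0.3,0.4],0],[[1.4,-0.3,0.6],0],[[1.4,-0.3,0.6],0]]'; python3 - <<'E'
from h import *
p,im=shot("scene","s3",(310,180,400,250),7);print(blobs(im,"blue",6,(310,190,370,250)))
E
```

```text
time: 8.55
tcp_pos: [0.5692, 0.0121, 0.0735]
orientation: [[-1.0, 0.011, -0.002], [0.011, 1.0, -0.001], [0.002, -0.001, -1.0]]
wrist_force: [-3.1, -1.8, 1.2]
grip_width: 0.0006
grip_force: 1.7
[([345.6, 221.4], [340, 207, 12, 27, 94])]
```

View pics/s3.png

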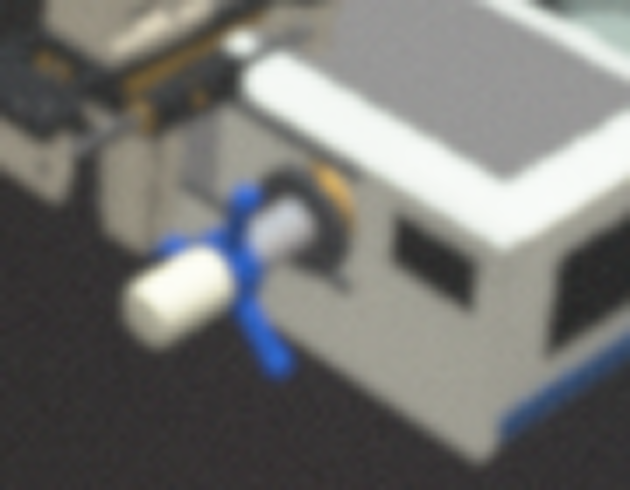

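Balls are now at (345,208) up, (350,232) lower right and (334,215) left. That is roughly 100° turned.

```bash
python3 - <<'E'
from h import *
balls((.616,.085),[(344.7,207.6),(350,232),(334.3,215)],yh=.018);st()
E
```

```text
(344.7, 207.6) [0.629 0.018 0.13 ] r 0.047 deg 74
(350, 232) [0.658 0.018 0.048] r 0.055 deg 319
(334.3, 215) [0.585 0.018 0.076] r 0.032 deg 197
8.6 [0.5693 0.0121 0.0737] [[-1.0, 0.011, -0.002], [0.011, 1.0, -0.001], [0.002, -0.001, -1.0]] [-2.2 -2.6  1.7] 0.0004 1.6 [ -4.  38.   1. 104.  -1.  38.  86.]
```

```bash
python3 -m inch '[[[0,0,-4],0],[[0,0,-8],0],[[0,0,-11],0],[[-4,0,-11],0],[[-8,-0.1,-11],0],[[-8.1,-0.1,-11],0],[[-8.1,-0.1,-11],0],[[-8.1,-0.1,-8],0],[[-8.1,-0.1,-5],0],[[-8.1,-0.1,-5],0],[[-8.1,-0.1,-5],0]]'
```

```text
time: 9.52
tcp_pos: [0.649, 0.0117, 0.1229]
orientation: [[-1.0, 0.01, -0.005], [0.01, 1.0, 0.0], [0.005, 0.0, -1.0]]
wrist_force: [0.4, -0.6, 0.6]
grip_width: 0.0004
grip_force: 0.0
```

```bash
python3 -m inch '[[[1.4,0,0],0],[[2.7,-0.1,-0.3],0],[[3.5,-0.2,-0.5],0],[[4.2,-0.3,-0.3],0],[[4.9,-0.3,0],0],[[5.5,-0.4,0.4],0],[[6.1,-0.5,0.9],0],[[6.6,-0.5,1.5],0],[[6.6,-0.5,1.5],0]]';python3 -m inch '[[[0,0,-1.5],0],[[0.6,0,-2],0],[[1.3,0,-2],0],[[1.3,0,-1],0],[[1.3,0,0],0],[[1.3,0,0.6],0],[[1.3,0,0.8],0],[[1.3,0,0.8],0]]'; python3 - <<'E'
from h import *
p,im=shot("scene","s4",(310,180,400,250),7)
E
```

```text
time: 10.27
tcp_pos: [0.5878, 0.0049, 0.1119]
orientation: [[-1.0, 0.012, 0.009], [0.012, 1.0, -0.002], [-0.009, -0.002, -1.0]]
wrist_force: [1.7, -1.7, 4.1]
grip_width: 0.0004
grip_force: 2.2
time: 10.93
tcp_pos: [0.5685, 0.0016, 0.1009]
orientation: [[-1.0, 0.014, -0.007], [0.014, 1.0, -0.007], [0.007, -0.007, -1.0]]
wrist_force: [-5.7, -7.2, 11.8]
grip_width: 0.0004
grip_force: 6.8
```

View pics/s4.png

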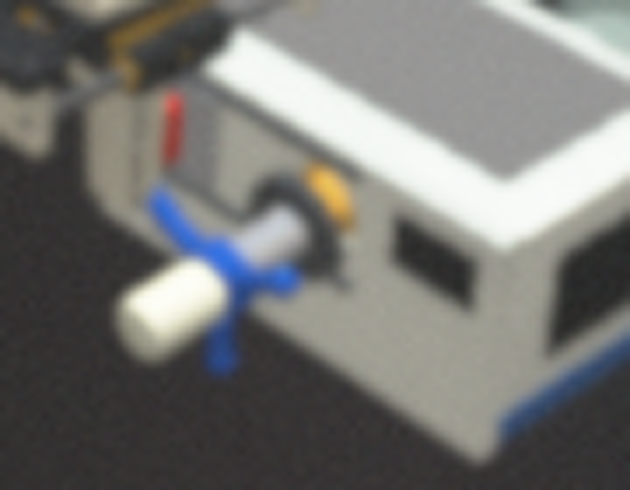

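```bash
python3 - <<'E'
from h import *
balls((.616,.084),[(332.9,208.3),(341.4,232.1),(351.4,220)],yh=.013);st()
E
```

```text
(332.9, 208.3) [0.583 0.013 0.104] r 0.039 deg 149
(341.4, 232.1) [0.625 0.013 0.031] r 0.054 deg 280
(351.4, 220) [0.664 0.013 0.104] r 0.052 deg 22
10.98 [0.5686 0.0015 0.1008] [[-1.0, 0.014, -0.007], [0.014, 1.0, -0.007], [0.007, -0.007, -1.0]] [-5.8 -6.4 12.5] 0.0003 6.8 [ -3.  36.   1. 103.  -0.  42.  87.]
```

The left arm is near 155° with the finger slipping off in y, so I re-centre on the handle plane and press again.

```bash
python3 -m inch '[[[0,0,-2],0],[[0,0.9,-3.5],0],[[0,0.9,-3.5],0],[[0,0.9,-2],0],[[0,0.9,-1],0],[[0,0.9,-0.3],0],[[0,0.9,0.2],0],[[0,0.9,0.4],0],[[0,0.9,0.4],0]]'; python3 - <<'E'
from h import *
p,im=shot("scene","s5",(310,180,400,250),7)
E
```

```text
time: 11.73
tcp_pos: [0.5676, 0.0149, 0.0957]
orientation: [[-1.0, 0.011, -0.01], [0.011, 1.0, -0.001], [0.01, -0.002, -1.0]]
wrist_force: [-6.5, -0.9, 10.0]
grip_width: 0.0004
grip_force: 5.0
```

View pics/s5.png

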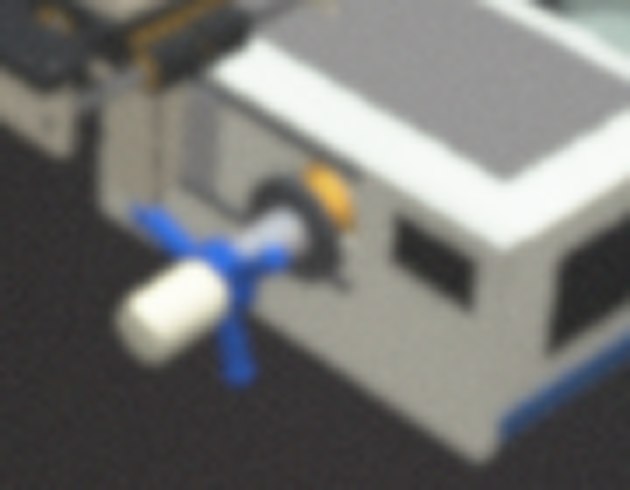

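The handle has turned on by some 15°; balls are at (331,211), (344,234) and (351,217). I raise the tool, turn it a quarter and open it above the neck.

```bash
python3 - <<'E'
from h import *
balls((.616,.084),[(330.7,210.7),(344,233.6),(350.7,216.7)],yh=.012)
E
python3 -m inch '[[[0,0,-4],0],[[0,0,-8],0],[[0,0,-12],0],[[-2,1,-12],-7],[[-4.5,2,-12],-14],[[-4.8,2.5,-12],-21],[[-4.8,2.5,-12],-28],[[-4.8,2.5,-12],-35],[[-4.8,2.5,-12],-42],[[-4.8,2.5,-12],-49],[[-4.8,2.5,-12],-56],[[-4.8,2.5,-12],-63]]' 1;python3 -m inch '[[[0,0,0],-7],[[0,0,0],-14],[[0,0,0],-21],[[0,0,0],-26.6],[[0,0,0],-26.6],[[0,0,0],-26.6]]'; python3 - <<'E'
from h import *
st();p,im=shot("wrist");cv2.imwrite("pics/w3raw.png",im[...,::-1])
print(blobs(im,"blue",30),blobs(im,"white",100),blobs(im,"red",30))
p,im=shot("scene");print(blobs(im,"red",6,(310,180,400,250)))
E
```

```text
(330.7, 210.7) [0.574 0.012 0.09 ] r 0.042 deg 172
(344, 233.6) [0.638 0.012 0.033] r 0.056 deg 293
(350.7, 216.7) [0.661 0.012 0.116] r 0.055 deg 35
time: 12.78
tcp_pos: [0.6194, 0.0403, 0.2147]
orientation: [[-0.458, -0.889, -0.004], [-0.889, 0.458, -0.0], [0.002, 0.003, -1.0]]
wrist_force: [0.1, 0.1, -0.7]
grip_width: 0.0756
grip_force: 0.0
time: 13.28
tcp_pos: [0.6196, 0.0402, 0.2153]
orientation: [[-0.02, -1.0, -0.003], [-1.0, 0.02, 0.0], [-0.0, 0.003, -1.0]]
wrist_force: [0.3, -0.6, 0.2]
grip_width: 0.093
grip_force: 0.0
13.28 [0.6196 0.0402 0.2153] [[-0.02, -1.0, -0.003], [-1.0, 0.02, 0.0], [-0.0, 0.003, -1.0]] [ 0.3 -0.6  0.2] 0.093 0.0 [  8.  34. -23.  86.  15.  62. 160.]
[([329.2, 155.8], [269, 143, 124, 25, 2072])] [([163.8, 51.1], [119, 4, 90, 95, 6531]), ([563.9, 91.6], [519, 48, 62, 90, 632]), ([324.9, 118.5], [308, 93, 35, 53, 1708]), ([6.8, 183.0], [0, 128, 22, 84, 928]), ([323.9, 187.8], [315, 166, 19, 44, 734]), ([15.4, 243.5], [0, 213, 39, 61, 1670]), ([317.8, 269.7], [209, 249, 214, 63, 7570]), ([488.1, 264.5], [454, 248, 57, 50, 1446]), ([225.9, 377.6], [200, 349, 91, 51, 1916]), ([462.9, 376.7], [455, 357, 20, 32, 349])] [([428.9, 209.1], [418, 188, 24, 44, 777])]
[([331.5, 198.5], [329, 194, 6, 10, 52])]
```

```bash
python3 - <<'E'
from h import *
w=optics.camera_params("wrist")
for n,uv,z in[("neckc",(324,188),.096),("necktop",(324,167),.096),("neckbot",(324,209),.096),("head far",(325,93),.098),("head near",(325,146),.098),("tab",(428.9,209),.095)]:print(n,plane(w,uv,z).round(4))
E
python3 -m inch '[[[0,0,0],7],[[0,0,0],14],[[0,0,0],21],[[0,0,0],28],[[0,0,0],35],[[0,0,0],42],[[0,0,0],49],[[0,0,0],56],[[0,0,0],63],[[0,0,0],70],[[0,0,0],77],[[0,0,0],84]]'
python3 -m inch '[[[0,0,0],7],[[0,0,0],14],[[0,0,0],21],[[0,0,0],28],[[0,0,0],35],[[0,0,0],42],[[0,0,0],49],[[0,0,0],56],[[0,0,0],63],[[0,0,0],70],[[0,0,0],77],[[0,0,0],84]]'
python3 -m inch '[[[0,0,0],7],[[0,0,0],13.2],[[0,0,0],13.2],[[0,0,0],13.2]]'; python3 -c "
from h import *;st()"
```

```text
neckc [0.6175 0.0414 0.096 ]
necktop [0.6172 0.0235 0.096 ]
neckbot [0.6178 0.0598 0.096 ]
head far [ 0.6153 -0.0351  0.098 ]
head near [0.6161 0.006  0.098 ]
tab [0.5281 0.062  0.095 ]
time: 14.38
tcp_pos: [0.6201, 0.0409, 0.217]
orientation: [[-0.997, -0.08, -0.0], [-0.08, 0.997, -0.0], [0.0, -0.0, -1.0]]
wrist_force: [-0.2, -0.1, 0.0]
grip_width: 0.0933
grip_force: 0.0
time: 15.38
tcp_pos: [0.6202, 0.041, 0.217]
orientation: [[-0.184, 0.983, 0.0], [0.983, 0.184, 0.0], [0.0, 0.0, -1.0]]
wrist_force: [-0.3, 0.9, 0.3]
grip_width: 0.0928
grip_force: 0.0
time: 15.72
tcp_pos: [0.6201, 0.041, 0.2169]
orientation: [[0.036, 0.999, -0.0], [0.999, -0.036, -0.0], [-0.0, -0.0, -1.0]]
wrist_force: [1.1, 0.3, 1.2]
grip_width: 0.093
grip_force: 0.0
15.72 [0.6201 0.041  0.2169] [[0.036, 0.999, -0.0], [0.999, -0.036, -0.0], [-0.0, -0.0, -1.0]] [1.1 0.3 1.2] 0.093 0.0 [-21.  34.  25.  87. -16.  62.   6.]
```

```bash
python3 -m inch '[[[0,-0.35,3],-1.5],[[0,-0.35,6],-1.5],[[0,-0.35,9],-1.5],[[0,-0.35,11],-1.5],[[0,-0.35,13],-1.5],[[0,-0.35,14.2],-1.5],[[0,-0.35,15.1],-1.5],[[0,-0.35,15.1],-1.5],[[0,-0.35,15.1],-1.5]]'; python3 -c "
from h import *;st()"
```

```text
time: 16.47
tcp_pos: [0.6172, 0.0406, 0.0665]
orientation: [[0.012, 1.0, 0.001], [1.0, -0.012, -0.0], [0.0, 0.001, -1.0]]
wrist_force: [-0.3, -0.2, 0.2]
grip_width: 0.093
grip_force: 0.0
16.47 [0.6172 0.0406 0.0665] [[0.012, 1.0, 0.001], [1.0, -0.012, -0.0], [0.0, 0.001, -1.0]] [-0.3 -0.2  0.2] 0.093 0.0 [-18.  44.  21.  96. -21.  44.  12.]
```

```bash
python3 -m inch '[[[0,0,0],0],[[0,0,0],0],[[0,0,0],0],[[0,0,0],0],[[0,0,0],0],[[0,0,0],0],[[0,0,0],0],[[0,0,0],0],[[0,0,0],0],[[0,0,0],0]]' -1;  python3 -m inch '[[[-0.3,0,0],0],[[-0.6,0,0],0],[[-0.6,0,0],0]]'
```

```text
time: 17.3
tcp_pos: [0.6167, 0.0406, 0.0661]
orientation: [[0.012, 1.0, -0.0], [1.0, -0.012, -0.0], [-0.0, -0.0, -1.0]]
wrist_force: [-0.2, 0.1, 0.7]
grip_width: 0.0313
grip_force: 0.0
time: 17.55
tcp_pos: [0.6168, 0.0342, 0.0659]
orientation: [[0.013, 1.0, 0.0], [1.0, -0.013, -0.0], [-0.0, 0.0, -1.0]]
wrist_force: [-0.2, -0.3, -2.5]
grip_width: 0.0232
grip_force: 30.0
```

```bash
python3 -m inch '[[[-0.5,0,0],0],[[-1,0,0],0],[[-1.5,0,0],0],[[-2,0,0],0],[[-2,0,0],0]]'; python3 - <<'E'
from h import *
w,im=shot("wrist");print(blobs(im,"blue",30),blobs(im,"white",100,(290,60,350,220)))
E
```

```text
time: 17.97
tcp_pos: [0.6158, 0.0117, 0.0659]
orientation: [[0.015, 1.0, -0.001], [1.0, -0.015, -0.002], [-0.002, -0.001, -1.0]]
wrist_force: [0.4, 0.0, -3.6]
grip_width: 0.0233
grip_force: 30.0
[([323.4, 306.6], [293, 287, 58, 26, 320])] [([319.5, 91.5], [290, 60, 60, 64, 3840])]
```

```bash
python3 -m inch '[[[-0.8,0,0],0],[[-1.6,0,0],0],[[-2.4,0,0],0],[[-3.2,0,0],0],[[-4,0,0],0],[[-4.8,0,0],0],[[-5.6,0,0],0],[[-6.4,0,0],0],[[-7,0,0],0],[[-7,0,0],0],[[-7,0,0],0]]'; python3 - <<'E'
from h import *
st();p,im=shot("top");print(blobs(im,"blue",6,(290,120,400,230)),blobs(im,"white",20,(290,150,400,200)))
q,sm=shot("scene");print(blobs(sm,"blue",6,(290,180,400,280)),blobs(sm,"white",20,(270,200,345,270)))
for u in blobs(im,"blue",30,(290,140,400,230)):print(plane(p,u[0],.09))
h=cv2.cvtColor(im,cv2.COLOR_RGB2HSV)
for v in range(165,193,3):print(v,[tuple(h[v,u]) and "%d/%d/%d"%tuple(h[v,u]) for u in range(270,360,5)])
E
```

```text
time: 18.93
tcp_pos: [0.6155, -0.0558, 0.0662]
orientation: [[0.013, 1.0, -0.0], [1.0, -0.013, 0.0], [0.0, -0.0, -1.0]]
wrist_force: [0.5, 0.2, -3.2]
grip_width: 0.0233
grip_force: 30.0
18.93 [ 0.6155 -0.0558  0.0662] [[0.013, 1.0, -0.0], [1.0, -0.013, 0.0], [0.0, -0.0, -1.0]] [ 0.5  0.2 -3.2] 0.0233 30.0 [ -8.  44.  20.  96. -20.  43.  20.]
[] [([347.0, 179.4], [340, 174, 14, 11, 126])]
[([317.5, 230.3], [306, 218, 22, 29, 150])] [([312.3, 234.0], [305, 228, 15, 12, 107])]
165 ['96/5/248', '90/3/249', '143/24/43', '0/0/40', '105/12/41', '135/26/39', '0/28/45', '4/128/102', '5/140/109', '5/137/119', '4/136/122', '4/139/123', '4/145/116', '4/132/110', '4/133/102', '6/117/105', '138/30/43', '140/21/37']
168 ['98/4/249', '90/4/240', '140/19/40', '150/7/39', '0/6/42', '90/7/36', '2/123/79', '4/132/106', '5/143/112', '4/138/118', '5/135/123', '5/139/121', '3/140/115', '4/127/110', '4/130/98', '15/48/95', '165/13/39', '0/0/40']
171 ['96/5/248', '100/6/238', '128/24/43', '90/12/42', '150/14/37', '130/19/40', '4/134/95', '3/133/111', '4/135/117', '4/138/118', '3/134/122', '4/138/120', '3/137
[... 998 characters left out ...]
0']
186 ['70/3/239', '100/12/188', '128/24/43', '138/34/38', '5/135/87', '5/121/114', '9/73/157', '4/125/124', '5/136/122', '5/137/121', '4/136/118', '5/135/113', '3/129/107', '5/142/86', '96/15/85', '60/4/59', '25/19/80', '143/26/39']
189 ['83/4/238', '103/16/188', '135/26/39', '98/24/43', '17/51/154', '21/44/195', '20/47/199', '22/47/197', '18/49/181', '4/137/119', '3/134/118', '4/140/109', '3/131/101', '2/119/77', '26/30/69', '90/19/41', '138/34/38', '90/6/43']
192 ['75/4/234', '100/14/164', '130/17/44', '19/45/119', '14/67/153', '5/132/114', '5/136/120', '9/85/156', '21/44/221', '19/49/192', '5/140/115', '4/136/109', '3/138/96', '140/10/79', '90/7/72', '0/0/39', '135/12/41', '120/23/45']
```

```bash
python3 - <<'E'
from h import *
p=optics.camera_params("top")
print(plane(p,(353.8,179.4),.085),plane(p,(353.8,179.4),.1),plane(p,(347,179.4),.1))
q=optics.camera_params("scene")
w,im=shot("wrist");h=cv2.cvtColor(im,cv2.COLOR_RGB2HSV);H,S,V=[h[...,i].astype(int) for i in range(3)]
m=((H>10)&(H<28)&(S>80)&(V>90)).astype(np.uint8)
n,l,s,c=cv2.connectedComponentsWithStats(m)
for i in range(1,n):
    if s[i][4]>80: print(c[i].round(),s[i], plane(w,(c[i][0],s[i][1]),.085).round(4), plane(w,(c[i][0],s[i][1]+s[i][3]),.085).round(4))
E
```

```text
[ 0.61396182 -0.13217846  0.085     ] [ 0.61057927 -0.1305853   0.1       ] [ 0.6104107  -0.11205622  0.1       ]
[324. 135.] [  279    59    93   157 11348] [0.6172 0.0373 0.085 ] [ 0.6165 -0.0276  0.085 ]
[ 45. 169.] [  0 123  62 108 620] [0.4995 0.015  0.085 ] [ 0.488  -0.0337  0.085 ]
[263. 332.] [257 297  15  70 581] [ 0.5874 -0.068   0.085 ] [ 0.5847 -0.1092  0.085 ]
[380. 332.] [372 297  15  70 578] [ 0.643  -0.0687  0.085 ] [ 0.6447 -0.1099  0.085 ]
[344. 392.] [ 112  379  417   21 5543] [ 0.6263 -0.1173  0.085 ] [ 0.6265 -0.1315  0.085 ]
```

```bash
python3 -m inch '[[[0,0,-1],0],[[0,0,-3],0],[[0,0,-5],0],[[0,0,-7],0],[[0,-2,-8],0],[[0,-4.5,-8],0],[[0,-7,-8],0],[[0,-9.5,-8],0],[[0,-12,-8],0],[[0,-14.5,-8],0],[[0,-16.1,-8],0],[[0,-16.1,-8],0]]'; python3 -m inch '[[[-2,0,0],-0.7],[[-4.5,0,0],-0.7],[[-7,0,0],-0.7],[[-9.5,0,0],-0.7],[[-12,0,0],-0.7],[[-14.5,0,0],-0.7],[[-17,0,0],-0.7],[[-19,0,0],-0.7],[[-20.6,0,0],-0.7],[[-20.6,0,0],-0.7],[[-20.6,0,0],-0.7]]'; python3 - <<'E'
from h import *
st()
w,im=shot("wrist");h=cv2.cvtColor(im,cv2.COLOR_RGB2HSV);H,S,V=[h[...,i].astype(int) for i in range(3)]
for nm,m in(("or",(H>4)&(H<16)&(S>200)&(V>120)),("brass",(H>16)&(H<28)&(S>80)&(V>90))):
  n,l,s,c=cv2.connectedComponentsWithStats(m.astype(np.uint8))
  for i in range(1,n):
    if s[i][4]>60: print(nm,c[i].round(),s[i], plane(w,c[i],.088).round(4))
p,im=shot("top");print(blobs(im,"orange",6,(360,210,440,260)),blobs(im,"white",20,(380,220,460,260)))
E
```

```text
time: 20.08
tcp_pos: [0.4499, -0.0528, 0.1468]
orientation: [[0.013, 1.0, -0.005], [1.0, -0.013, 0.002], [0.002, -0.005, -1.0]]
wrist_force: [-0.1, 0.0, -5.4]
grip_width: 0.0232
grip_force: 30.0
time: 21.0
tcp_pos: [0.4525, -0.2601, 0.1467]
orientation: [[0.002, 1.0, 0.001], [1.0, -0.002, -0.001], [-0.001, 0.001, -1.0]]
wrist_force: [-0.5, 1.0, -3.4]
grip_width: 0.0237
grip_force: 30.0
21.0 [ 0.4525 -0.2601  0.1467] [[0.002, 1.0, 0.001], [1.0, -0.002, -0.001], [-0.001, 0.001, -1.0]] [-0.5  1.  -3.4] 0.0237 30.0 [ 13.  30.  22. 108. -16.  44.  43.]
brass [324. 134.] [  280    59    92   157 11321] [ 0.4537 -0.2071  0.088 ]
brass [263. 332.] [257 296  15  71 584] [ 0.4081 -0.3538  0.088 ]
brass [380. 332.] [372 296  15  71 590] [ 0.4962 -0.3544  0.088 ]
brass [344. 392.] [ 111  379  418   21 5520] [ 0.4701 -0.4122  0.088 ]
[([382.9, 243.7], [379, 241, 7, 7, 25])] [([389.5, 227.0], [386, 226, 8, 3, 24]), ([387.6, 248.7], [380, 242, 17, 13, 162])]
```

```bash
python3 -m inch '[[[-0.3,0.2,1],0],[[-0.3,0.2,2.5],0],[[-0.3,0.2,4],0],[[-0.3,0.2,5.2],0],[[-0.3,0.2,6],0],[[-0.3,0.2,6.6],0],[[-0.3,0.2,7.1],0],[[-0.3,0.2,7.4],0],[[-0.3,0.2,7.4],0]]'; python3 -m inch '[[[0,0,0.2],0],[[0,0,0.4],0],[[0,0,0.6],0],[[0,0,0.6],0]]'
```

```text
time: 21.85
tcp_pos: [0.4549, -0.2623, 0.0722]
orientation: [[-0.001, 1.0, 0.001], [1.0, 0.001, -0.0], [-0.0, 0.001, -1.0]]
wrist_force: [1.3, -0.4, -2.8]
grip_width: 0.0232
grip_force: 30.0
time: 22.18
tcp_pos: [0.456, -0.2629, 0.0698]
orientation: [[0.0, 1.0, 0.005], [1.0, -0.0, -0.001], [-0.001, 0.005, -1.0]]
wrist_force: [-1.3, 3.2, 17.6]
grip_width: 0.0232
grip_force: 30.0
```

```bash
python3 - <<'E'
from h import *
o=st();print(o["torque"])
p,im=shot("top");print(blobs(im,"orange",5,(360,210,440,260)),blobs(im,"white",20,(380,220,460,260)))
q,sm=shot("scene");print(blobs(sm,"orange",5,(205,205,265,265)),blobs(sm,"white",5,(205,205,265,265)))
E
```

```text
22.18 [ 0.456  -0.2629  0.0698] [[0.0, 1.0, 0.005], [1.0, -0.0, -0.001], [-0.001, 0.005, -1.0]] [-1.3  3.2 17.6] 0.0232 30.0 [ 16.  37.  18. 112. -20.  34.  47.]
[0.5949579  0.41999631 0.03610552]
[([383.6, 229.4], [382, 227, 4, 5, 14]), ([383.8, 244.6], [382, 242, 4, 6, 18])] [([388.5, 227.6], [386, 226, 9, 5, 27]), ([384.3, 248.8], [380, 243, 11, 12, 80])]
[([255.3, 234.4], [252, 227, 8, 17, 84]), ([227.8, 249.4], [224, 242, 8, 16, 65])] [([224.4, 237.6], [217, 232, 16, 12, 112])]
```

```bash
python3 -m inch '[[[0,0,-0.3],0],[[0,0,-0.3],0]]'; python3 -m inch '[[[0,0,0],0],[[0,0,0],0],[[0,0,0],0],[[0,0,0],0],[[0,0,0],0]]' -0.3; python3 - <<'E'
from h import *
p,im=shot("top");print(blobs(im,"orange",5,(360,210,440,260)),blobs(im,"white",20,(380,220,460,260)))
q,sm=shot("scene");print(blobs(sm,"orange",5,(205,205,265,265)),blobs(sm,"white",5,(205,205,265,265)),blobs(sm,"blue",5,(205,205,265,265)))
E
```

```text
time: 22.45
tcp_pos: [0.4554, -0.2628, 0.0705]
orientation: [[-0.0, 1.0, 0.004], [1.0, 0.0, -0.002], [-0.002, 0.004, -1.0]]
wrist_force: [2.6, 0.5, 3.9]
grip_width: 0.0231
grip_force: 30.0
time: 22.87
tcp_pos: [0.4534, -0.2624, 0.0688]
orientation: [[0.001, 1.0, -0.001], [1.0, -0.001, 0.0], [0.0, -0.001, -1.0]]
wrist_force: [-0.1, -0.5, 0.3]
grip_width: 0.0326
grip_force: 0.0
[([383.6, 229.4], [382, 227, 4, 5, 14]), ([383.9, 244.4], [382, 242, 4, 6, 19])] [([388.3, 227.7], [386, 226, 8, 5, 26]), ([384.3, 248.8], [380, 243, 11, 12, 78])]
[([255.3, 234.2], [252, 226, 8, 18, 86]), ([227.7, 249.3], [224, 242, 8, 16, 66])] [([224.3, 237.6], [217, 232, 16, 12, 114])] [([232.2, 233.8], [221, 223, 19, 27, 112])]
```

```bash
python3 -m inch '[[[0,0,0],0],[[0,0,0],0],[[0,0,0],0],[[0,0,0],0],[[0,0,-1],0],[[0,0,-3],0],[[0,0,-6],0],[[0,0,-10],0],[[0,0,-14],0],[[0,0,-17],0],[[0,0,-17],0],[[0,0,-17],0]]' 1; python3 - <<'E'
from h import *
st();w,im=shot("wrist");h=cv2.cvtColor(im,cv2.COLOR_RGB2HSV);H,S,V=[h[...,i].astype(int) for i in range(3)]
for nm,m in(("or",(H>4)&(H<16)&(S>200)&(V>120)),("brass",(H>16)&(H<28)&(S>80)&(V>90)),("blue",(H>100)&(H<125)&(S>130)&(V>60)),("white",(S<40)&(V>185))):
  n,l,s,c=cv2.connectedComponentsWithStats(m.astype(np.uint8))
  for i in range(1,n):
    if s[i][4]>100 and 150<c[i][0]<500: print(nm,c[i].round(),s[i], plane(w,c[i],.088).round(4))
p,im=shot("top");print(blobs(im,"orange",5,(360,210,440,260)),blobs(im,"white",20,(380,220,460,260)))
E
```

```text
time: 23.97
tcp_pos: [0.4547, -0.2629, 0.2415]
orientation: [[0.0, 1.0, 0.005], [1.0, -0.0, -0.002], [-0.002, 0.005, -1.0]]
wrist_force: [-0.3, -0.3, 0.3]
grip_width: 0.0928
grip_force: 0.0
23.97 [ 0.4547 -0.2629  0.2415] [[0.0, 1.0, 0.005], [1.0, -0.0, -0.002], [-0.002, 0.005, -1.0]] [-0.3 -0.3  0.3] 0.0928 0.0 [ 10.  24.  25. 101. -12.  57.  40.]
brass [321. 111.] [ 290   75   65   73 1327] [ 0.4548 -0.2007  0.088 ]
brass [500. 391.] [ 290  374  350   26 5141] [ 0.6627 -0.5167  0.088 ]
blue [319. 207.] [ 262  184  112   39 1691] [ 0.4527 -0.2903  0.088 ]
white [322. 160.] [ 282  103   81  103 4763] [ 0.4554 -0.2443  0.088 ]
white [310. 269.] [ 265  215   77   97 4030] [ 0.444  -0.3551  0.088 ]
[([383.6, 229.4], [382, 227, 4, 5, 14]), ([383.9, 244.6], [382, 242, 4, 6, 18])] [([398.5, 228.3], [386, 226, 24, 7, 101]), ([402.9, 236.5], [397, 234, 13, 6, 77]), ([394.3, 249.0], [380, 242, 30, 13, 267])]
```

```bash
python3 -m inch '[[[4,0.3,0],0],[[8,0.6,0],0],[[12,1,0],0],[[16,1.3,0],0],[[20,1.6,0],0],[[24,2,0],0],[[28,2.3,0],0],[[31,2.5,0],0],[[31.8,2.5,0],0],[[31.8,2.5,0],0],[[31.8,2.5,0],0]]' -1; python3 - <<'E'
from h import *
st()
p,im=shot("top");q,sm=shot("scene")
a=blobs(im,"orange",5,(360,210,440,260));b=blobs(im,"white",10,(380,220,460,260));c=blobs(sm,"white",10,(205,205,265,265));d=blobs(sm,"orange",5,(205,205,265,265))
print(a,b,blobs(im,"blue",5,(380,210,440,270)));print(c,d,blobs(sm,"blue",5,(205,205,265,265)))
h=cv2.cvtColor(im,cv2.COLOR_RGB2HSV);
for v in (229,233,237,241,245):print(v,["%d/%d/%d"%tuple(h[v,u]) for u in range(370,440,3)])
for z in(.085,): print([plane(p,x[0],z).round(4) for x in b])
E
```

```text
time: 24.98
tcp_pos: [0.4782, 0.0547, 0.238]
orientation: [[0.001, 1.0, -0.003], [1.0, -0.001, -0.002], [-0.002, -0.003, -1.0]]
wrist_force: [-0.2, -0.4, 0.1]
grip_width: 0.0244
grip_force: 0.0
24.98 [0.4782 0.0547 0.238 ] [[0.001, 1.0, -0.003], [1.0, -0.001, -0.002], [-0.002, -0.003, -1.0]] [-0.2 -0.4  0.1] 0.0244 0.0 [-25.  20.  22. 107.  -9.  54.   1.]
[([383.6, 229.4], [382, 227, 4, 5, 14]), ([420.3, 229.0], [419, 227, 4, 5, 18]), ([383.9, 244.4], [382, 242, 4, 6, 19]), ([420.7, 244.9], [419, 243, 4, 5, 16])] [([398.7, 228.3], [386, 226, 24, 7, 107]), ([423.6, 237.0], [416, 232, 16, 11, 161]), ([402.9, 236.5], [397, 234, 13, 6, 77]), ([395.6, 249.2], [380, 242, 30, 13, 300]), ([417.0, 248.9], [416, 244, 3, 11, 26])] [([412.9, 237.2], [409, 220, 9, 38, 176])]
[([242.0, 227.8], [239, 226, 6, 4, 16]), ([224.3, 237.6], [217, 232, 16, 12, 112])] [([255.3, 234.4], [252, 227, 8, 17, 84]), ([227.7, 249.5], [224, 242, 8, 16, 66])] [([232.4, 233.9], [222, 223, 18, 27, 110])]
229 ['160/20/39', '120/14/37', '40/4/194', '15/3/193', '11/123/176', '13/170/239', '170/4/190', '105/11/47', '102/15
[... 966 characters left out ...]
3', '106/30/93', '0/2/149', '0/0/149', '0/5/153', '0/0/148', '112/79/122', '110/197/198', '110/172/199', '30/15/234', '30/15/237', '28/15/240', '28/16/241', '28/20/226', '140/20/39', '172/117/153', '164/51/252']
245 ['165/13/40', '120/25/41', '30/3/193', '0/1/187', '12/79/165', '13/192/243', '0/1/189', '90/13/39', '108/17/77', '0/1/187', '20/4/192', '0/3/190', '0/3/188', '0/5/189', '109/194/209', '111/51/179', '11/28/180', '13/195/242', '120/12/44', '110/17/44', '150/24/42', '135/15/35', '172/86/74', '164/51/252']
[array([ 0.4793, -0.2531,  0.085 ]), array([ 0.4559, -0.3209,  0.085 ]), array([ 0.457 , -0.2641,  0.085 ]), array([ 0.4226, -0.2434,  0.085 ]), array([ 0.4236, -0.3018,  0.085 ])]
```

The probe lies centred in both notches and the near and far widths match, so it is level. Next comes the shutter.

```bash
python3 -m inch '[[[0,0,3],0],[[0,0,6],0],[[0,0,9],0],[[0,0,12],0],[[0,0,14.5],0],[[0,0,15.6],0],[[0,0,15.6],0],[[0,0,15.6],0]]' -1; python3 -m inch '[[[0,1,0],0],[[0,2,0],0],[[0,3,0],0],[[0,3.8,0],0],[[0,4.6,0],0],[[0,5.4,0],0],[[0,6.2,0],0],[[0,7,0],0],[[0,7.8,0],0],[[0,8.6,0],0],[[0,9.4,0],0],[[0,10.2,0],0]]'
```

```text
time: 25.75
tcp_pos: [0.479, 0.0537, 0.083]
orientation: [[0.004, 1.0, -0.001], [1.0, -0.004, -0.001], [-0.001, -0.001, -1.0]]
wrist_force: [0.6, 0.5, 0.2]
grip_width: 0.001
grip_force: 0.0
time: 26.75
tcp_pos: [0.5817, 0.0555, 0.083]
orientation: [[0.0, 1.0, -0.0], [1.0, -0.0, -0.0], [-0.0, -0.0, -1.0]]
wrist_force: [-2.0, -0.7, 0.9]
grip_width: 0.0004
grip_force: 0.7
```

```bash
python3 - <<'E'
from h import *
st();p,im=shot("top");q,sm=shot("scene")
print(blobs(im,"red",5,(260,160,310,230)),blobs(sm,"red",5,(320,180,370,240)))
E
```

```text
26.75 [0.5817 0.0555 0.083 ] [[0.0, 1.0, -0.0], [1.0, -0.0, -0.0], [-0.0, -0.0, -1.0]] [-2.  -0.7  0.9] 0.0004 0.7 [-18.  40.  16. 101. -16.  41.   7.]
[] [([348.0, 208.8], [345, 204, 7, 11, 59])]
```

```bash
python3 -m inch '[[[0,0.6,0],0],[[0,1.2,0],0],[[0,1.7,0],0],[[0,2.2,0],0],[[0,2.6,0],0],[[0,2.6,0],0],[[0,2.6,0],0]]';python3 - <<'E'
from h import *
st();q,sm=shot("scene")
for uv in [(331.5,198.5),(348,208.8)]+[b[0] for b in blobs(sm,"red",5,(320,180,370,240))]:
    c,r=ray(q,uv);print(uv,(c+r*(.062-c[1])/r[1]).round(4))
E
```

```text
time: 27.43
tcp_pos: [0.5978, 0.0558, 0.0827]
orientation: [[0.0, 1.0, -0.021], [1.0, -0.0, 0.001], [0.001, -0.021, -1.0]]
wrist_force: [-16.4, -0.4, 13.1]
grip_width: 0.0006
grip_force: 8.9
27.43 [0.5978 0.0558 0.0827] [[0.0, 1.0, -0.021], [1.0, -0.0, 0.001], [0.001, -0.021, -1.0]] [-16.4  -0.4  13.1] 0.0006 8.9 [-17.  41.  16.  98. -16.  45.   7.]
(331.5, 198.5) [0.5268 0.062  0.0902]
(348, 208.8) [0.604  0.062  0.0892]
[351.0, 210.8] [0.6175 0.062  0.0886]
```

```bash
python3 -m inch '[[[0,0.5,0],0],[[0,0.9,0],0],[[0,0.9,0],0],[[0,0.9,0],0]]';python3 -m inch '[[[0,-1,0],0],[[0,-3,0],0],[[-0.5,-4,0],0],[[-1,-4,-4],0],[[-1,-4,-8],0],[[-1,-4,-12],0],[[-1,-4,-12],0],[[-1,-4,-12],0],[[-1,-4,-12],0]]';python3 - <<'E'
from h import *
st();q,sm=shot("scene");p,im=shot("top")
B=blobs(sm,"red",5,(260,180,370,260));print(B)
for b in B:
    c,r=ray(q,b[0]);print((c+r*(.062-c[1])/r[1]).round(4))
print(blobs(im,"orange",5,(360,210,440,260)),blobs(im,"red",5,(260,160,420,230)))
E
```

```text
time: 27.82
tcp_pos: [0.5978, 0.0558, 0.0828]
orientation: [[0.001, 0.999, -0.041], [1.0, -0.001, 0.003], [0.003, -0.041, -0.999]]
wrist_force: [-32.4, -0.7, 28.2]
grip_width: 0.0003
grip_force: 17.3
time: 28.57
tcp_pos: [0.5761, 0.0461, 0.2029]
orientation: [[-0.0, 1.0, 0.0], [1.0, 0.0, 0.0], [0.0, 0.0, -1.0]]
wrist_force: [0.7, -0.4, -0.8]
grip_width: 0.0006
grip_force: 0.0
28.57 [0.5761 0.0461 0.2029] [[-0.0, 1.0, 0.0], [1.0, 0.0, 0.0], [0.0, 0.0, -1.0]] [ 0.7 -0.4 -0.8] 0.0006 0.0 [-19.  31.  20.  96. -12.  56.   5.]
[([351.0, 210.8], [348, 206, 7, 11, 59]), ([293.9, 254.0], [290, 250, 9, 9, 68])]
[0.6175 0.062  0.0886]
[ 0.3121  0.062  -0.3146]
[([383.6, 229.4], [382, 227, 4, 5, 14]), ([420.3, 229.0], [419, 227, 4, 5, 18]), ([383.9, 244.6], [382, 242, 4, 6, 18]), ([420.7, 244.9], [419, 243, 4, 5, 16])] []
```

```bash
python3 -c "
from workcell import bot;print(bot.hand_in())"
```

```text
the job is handed in; nothing more can be done
None
```

The job is handed in at about 29 s on the robot's clock: toggle pushed off to its stop, probe unscrewed and drawn out, laid level in both orange notches and released, then the shutter pushed to its stop over the port; the verdict was not shown.

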